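Hang the bail tin on the bench lift and set its lever to float

TASK

Swing the flat-lying wire bail of the tin upright, lift the tin by it and hang it with the bail resting over both prongs of the bench lift's double hook. Then push the ball-topped valve lever away from you, past the stiff detent and home into its float notch, so that it stays there by itself. Keep the tin upright, and leave the T-handled lever and the other things standing where they are.

Things in the scene. Friction and masses are not known exactly. Their poses are not given: they have to be found in the camera images.
- gum_tin: round metal tin with a pale wrapper, 95 mm across, 113 mm tall, 0.3 to 0.55 kg, standing on the counter. Origin: centre of its underside, z up. The bail's hinge axis runs along its y axis, 85 mm above the underside.
- tin_bail (a joint): hinge of the tin's steel wire bail: 0 = upright above the tin, +1.5 rad (its stop) = lying flat, out over the tin's +x side; positive tilts the bail from the tin's z towards its x. Its friction holds it near upright, but it falls flat by itself from beyond about 0.6 rad; the tin may slide if it is dragged.
- bail_bar (a point): middle of the bail's straight top bar, 95 mm from the hinge axis; its z points from the hinge to the bar, its y runs along the bar, parallel to the tin's y. The bar is 6 mm wire, 94 mm long, and carries in its middle a wooden grip tube, 16 mm thick and 40 mm long, that turns freely on the wire; two 6 mm wire arms, 110 mm apart, run from the hinge and slope in to the bar's ends over the last 17 mm.
- bench_lift: the fixed bench lift: grey square mast 265 mm tall on a steel base plate 150 x 110 x 12 mm. Origin: centre of the base's underside, z up. Its double hook sticks out to its -x side: two 8 mm steel prongs, parallel to its x and 68 mm apart (axes), from the carriage's face to upturned free ends about 85 mm out.
- hook_seat (a point): where the bail bar's middle rests once hung, in the lift's axes: a shallow dip midway between the prongs, 236 mm up. The prongs' undersides are 11 mm below it, their ends turn up to 26 mm above it, 30 mm to the -x side; carriage face 55 mm to +x, mast top 29 mm above. The bail enters from the free ends: bar above them, tin rim below the prongs; a hung tin is 56 mm clear of the counter.
- lift_valve: the fixed valve with the ball-topped lever: grey block 84 x 60 x 85 mm with a lever. Origin: centre of its underside, z up; the lever is pushed towards its +x, in its x-z plane. The lever's hinge axis is parallel to y, 55 mm above the underside.
- lift_lever (a joint): angle of the ball-topped lever: at 0 it leans 0.4 rad back (towards the valve's -x), growing as it is pushed to +x. Light friction up to 0.25 rad, then a stiff spring detent (about 10 to 15 N at the ball) whose crest is at 0.5 rad; past the crest it snaps into the float notch at about 0.75, with a hard stop at 0.85. Short of the crest it is pushed back.
- lift_knob (a point): centre of the ball on that lever: 32 mm across, 105 mm from the lever's hinge axis, about 150 mm above the counter. The shaft below it is 10 mm thick.
- clamp_valve: a second fixed valve with the same block; its lever ends in a T-bar. Not to be touched. Origin: centre of its underside.
- clamp_bar (a point): middle of the T-bar (68 mm long, 16 mm thick, parallel to that valve's y) on the other lever.
- solvent_can: bystander: rusty rectangular can 47 x 73 mm, 154 mm tall. Origin: centre of its underside.
- pigment_jar: bystander: small ochre jar, 39 mm across, 46 mm tall. Origin: centre of its underside.
- grease_jar: bystander: white jar with a blue screw lid, 76 mm across, 84 mm tall. Origin: centre of its underside.

How it is judged:
On the way, in this order (a step that is already met when the one before it is completed fails the run):
1. the bail is raised upright on the tin (within 0.3 rad) (value of joint tin_bail between -0.3 and 0.3 rad), for 0.1 s.
2. the tin hangs by its bail from both prongs, let go (distance between bail_bar and hook_seat below 0.02 m and angle between the y axis of gum_tin and the y axis of bench_lift, either way round below 0.25 rad and height (world z) of gum_tin above 0.025 m and contact force between the fingers and gum_tin below 0.1 N), for 0.2 s.
3. the ball-topped lever is past its detent in the float notch (value of joint lift_lever above 0.68 rad), for 0.2 s.
At the end, for the whole second after the job is handed in: The tin hangs at rest and upright (within 0.3 rad), clear of the counter, its bail bar within 20 mm of the seat of the double hook and lying across both prongs (within 0.25 rad); the ball-topped lever stays in the float notch (beyond 0.68 rad) with nothing holding it (value of joint lift_lever above 0.68 rad and distance between bail_bar and hook_seat below 0.02 m and angle between the y axis of gum_tin and the y axis of bench_lift, either way round below 0.25 rad and height (world z) of gum_tin above 0.025 m and angle between gum_tin's own z axis and vertical below 0.3 rad and linear speed of gum_tin below 0.05 m/s); the robot touches nothing.
It fails at once if the tin is tipped by more than 0.6 rad (angle between gum_tin's own z axis and vertical above 0.6 rad).
It fails at once if the T-handled lever is moved by more than 15 mm (distance of clamp_bar from where it was at the start of the episode above 0.015 m).
It fails at once if the solvent can, the small jar or the blue-lidded jar is shifted by more than 30 mm (distance of any of solvent_can, pigment_jar, grease_jar from where it was at the start of the episode above 0.03 m).
It also fails if it takes over 58 s, if anything falls off the work surface, if the arm or the gripper's body presses on something with over 40 N, if the wrist force passes 120 N, or if a joint passes its speed limit or range.

ROBOT

A 7-joint arm with a two-finger parallel gripper is mounted at the origin on a cart in front of the work surface, level with it; the furniture and walls round the work are solid. World frame = base frame: x ahead of the robot, y to its left, z up, the work surface at z = 0. Lengths are in m, angles in rad, forces in N, time in s.
With the tool pointing down it reaches from about 0.4 to 0.85 m from the base axis. Payload 10.4 kg.
Tool frame: the origin (TCP) lies midway between the tips of the shut fingers; the grasp point (between the pads) lies 19 mm behind it; z points along the fingers, y is the line along which they close (so a half turn about z gives the same grasp; the last joint's range is limited). The gripper opens to 87 mm and grips with 3 to 60 N. Pads are 19 mm wide; open, the fingers measure 117 mm over their backs; the gripper's body (75 mm by 190 mm) begins 51 mm behind the grasp point.
Start: joints at [-1.351, 0.332, -0.065, 1.46, 0.022, 1.35, -0.088], TCP at [0.15, 0.607, 0.223] pointing down, gripper open.
Joint ranges: [-2.6, 2.6], [-0.5, 2.12], [-1.47, 1.34], [0.16, 2.42], [-1.27, 4.41], [0.06, 2.06], [-2.6, 2.6]. Speed limits (rad/s): [2.22, 2.22, 2.79, 2.79, 3.14, 3.14, 3.14].

INTERFACE

Orientations are given as a unit quaternion [x, y, z, w].
In Python, from bench import r gives the robot as it stands.
- The arm moves only by the tool arm_command, never from a script. Its argument "moves" is one flat list of numbers, 4 for each row, row after row: the shift along the tool's x, y, z in cm, then the turn about the tool's z in degrees. A call has 1 to 12 rows; each row shifts and turns the commanded pose from where the row before left it, along the tool's axes as they then stand; what a row does not reach is not made up. A row lasts 1/12 s, in which the tool goes at most 41.7 mm and 7.16 degrees, less where a joint would pass 70% of its speed; a pose out of reach is approached as far as the arm can. A call with a gripper value outside its range is refused whole. "fingers" is the opening in per cent of the stroke, from 0 (shut) to 100 (fully open), set as the call begins (left out, the last holds). The fingers move at their own pace and stop on an object; "squeeze" is the grip in N (left out, the last holds). Time passes only in rows, so rows that do not move let the fingers close. It gives the time, the measured TCP pose, the force, the opening and the grip force at its end, in the units of the state.
- r.read_state(): the state, without advancing time (a new reading comes with each control period).
- r.camera(name): name is "scene" or "top" or "wrist"; returns the picture (400x640x3 uint8, red, green, blue); there is no depth.
- r.camera_info(name): a dict with "fx", "fy", "cx", "cy" (pixels), "k1" (the pictures are not rectified: a ray, as slopes to the right and down, at radius r is drawn at 1 + k1 r^2 times it, then the intrinsics apply), "origin" and "attitude" of the camera in the world. Camera axes: x right, y up, looking along -z (the intrinsics and any distortion apply to the point x, -y, -z); pixel columns grow to the right and rows downward; lengths in m; the calibration is good to about 2 mm. A picture is of the moment at which its call begins: read the wrist's pose just before it. camera_info takes no time and is no camera call; for the wrist camera it gives the pose at the moment of the call.
- r.close_job(): hands the job in; it is judged then, once.
The state is a dict: "time": time; "joint_positions": joint angles; "joint_vel": joint speeds; "joint_torque": joint torques, N m; "ee_pos": TCP position; "eef_rot": TCP orientation; "ft_force": force on the tool from outside, world axes, zero at the start; "torque": the same for the moment, N m; "width": finger opening in m; "grip_force": force on a finger pad.
Only numpy, scipy, OpenCV 4.12 (cv2) and the standard library are available. Lean on these libraries where they do the work, as an engineer would, in place of code of your own. Each camera call takes 0.05 s, during which the arm holds its last target. There are 200 camera calls.

## Working session

There is one attempt and no reset: what is moved stays moved. The work goes in short steps, Python scripts to look and compute and a tool call to move; the robot and the scene stay as the last step left them, time stands still between calls to the robot, and variables do not carry over. Pictures are saved under pics/ and viewed, at most 10 in all, crops included, and the job is handed in when it is done.

Besides the shell and the picture viewer there is one more tool, called after "Call:" as name(argument=value, ...) on one line, values as JSON. arm_command: Moves the arm, as the interface text tells. Its arguments: {"type":"object","properties":{"moves":{"type":"array"},"fingers":{"type":"number"},"squeeze":{"type":"number"}},"required":["moves"]}

```bash
mkdir -p pics
cat > h.py <<'E'
import numpy as np, cv2
from scipy.spatial.transform import Rotation as R
from bench import r
def rot(a):
    a=np.array(a,float)
    return a if a.shape==(3,3) else R.from_quat(a).as_matrix()
def ray(ci,u,v):
    x,y=(u-ci["cx"])/ci["fx"],(v-ci["cy"])/ci["fy"]
    p=cv2.undistortPoints(np.array([[[u,v]]],float),np.array([[ci["fx"],0,ci["cx"]],[0,ci["fy"],ci["cy"]],[0,0,1.]]),np.array([ci["k1"],0,0,0.]))[0,0]
    d=rot(ci["attitude"])@np.array([p[0],-p[1],-1]); return np.array(ci["origin"]),d/np.linalg.norm(d)
def atz(ci,u,v,z):
    o,d=ray(ci,u,v); return o+d*(z-o[2])/d[2]
def tri(*obs):
    A=0;b=0
    for ci,u,v in obs:
        o,d=ray(ci,u,v);P=np.eye(3)-np.outer(d,d);A=A+P;b=b+P@o
    x=np.linalg.solve(A,b)
    return x,[float(np.linalg.norm(np.cross(x-o,d))) for o,d in (ray(*q) for q in obs)]
def proj(ci,p):
    c=rot(ci["attitude"]).T@(np.array(p)-ci["origin"]);x,y=c[0]/-c[2],-c[1]/-c[2];k=1+ci["k1"]*(x*x+y*y)
    return np.array([ci["cx"]+ci["fx"]*x*k,ci["cy"]+ci["fy"]*y*k])
E
python3 - <<'E'
from h import *
for n in("scene","top"):
    print(n,r.camera_info(n)); im=r.camera(n)[:,:,::-1]; cv2.imwrite(f"pics/{n}0.png",im)
print(r.read_state())
E
```

```text
scene {'fx': 504.9637053661403, 'fy': 504.9637053661403, 'cx': 316.890702152829, 'cy': 199.78964788964115, 'k1': -0.13785204103401671, 'origin': array([0.04955347, 0.69703869, 1.04148104]), 'attitude': array([-0.11474788,  0.37707758,  0.87124231, -0.29254445])}
top {'fx': 477.48463650464504, 'fy': 477.48463650464504, 'cx': 320.3898214135197, 'cy': 196.5426816996431, 'k1': -0.10045704243663992, 'origin': array([ 0.414505  , -0.06737743,  1.24453074]), 'attitude': array([-0.05057112,  0.0515382 ,  0.71464761, -0.69574792])}
{'time': 0.1, 'joint_positions': array([-1.35058713,  0.33279509, -0.06470686,  1.46085985,  0.0216405 ,
        1.34991819, -0.08849916]), 'joint_vel': array([-0.00072876, -0.00163662,  0.00047676, -0.00355997, -0.00140523,
       -0.00013958, -0.00178747]), 'joint_torque': array([ 1.54813086e-03, -6.24544501e+01,  2.48014927e-02, -3.90718925e+01,
       -6.14446658e-02,  3.66448914e-02,  3.93271966e-05]), 'ee_pos': array([0.15019755, 0.60631995, 0.22184082]), 'eef_rot': array([ 1.21088950e-01,  9.92641453e-01, -6.41248674e-04, -2.96411308e-05]), 'ft_force': array([-0.36753131, -0.54769264, -0.60665879]), 'torque': array([-0.04906061,  0.00881217, -0.02832314]), 'grip_force': 0.0, 'width': 0.08725690549173197}
```

View pics/scene0.png

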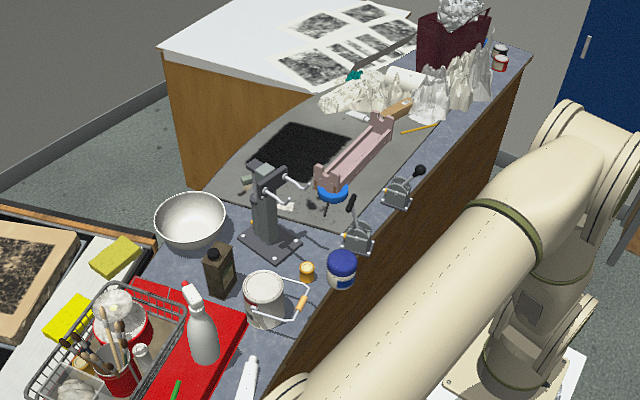

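View pics/top0.png

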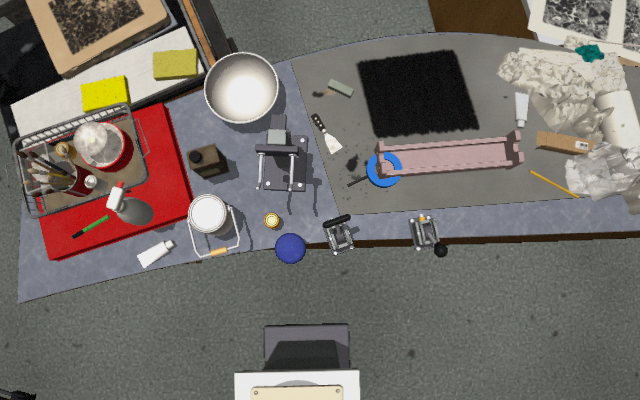

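The scene view shows the tin at (265,300) with its bail out to (303,300), the lift at (270,215), the T valve at (357,235) and the ball valve at (397,190). In the top view the tin is at (208,213), its grip at (218,251), the hook at (278,170), the T valve at (338,235) and the ball at (441,250). I'll enlarge crops of both.

Run:
```python
import cv2
a=cv2.imread("pics/scene0.png")[150:340,195:435]; cv2.imwrite("pics/s1.png",cv2.resize(a,None,fx=3.33,fy=3.1579,interpolation=cv2.INTER_CUBIC)[:600,:800]); 
a=cv2.imread("pics/top0.png")[120:270,180:330]; b=cv2.imread("pics/top0.png")[195:270,320:460]
cv2.imwrite("pics/t1.png",cv2.resize(a,None,fx=4,fy=4,interpolation=cv2.INTER_CUBIC))
from h import *
t=r.camera_info("top")
for n,u,v,z in(("tin",208,213,.113),("grip",218,251,.09),("ball",441,250,.15),("T",337,219,.15),("bluejar",290,248,.084)): print(n,atz(t,u,v,z).round(3))
```

```text
tin [0.547 0.199 0.113]
grip [0.456 0.18  0.09 ]
ball [ 0.442 -0.345  0.15 ]
T [ 0.521 -0.108  0.15 ]
bluejar [0.459 0.006 0.084]
```

View pics/s1.png

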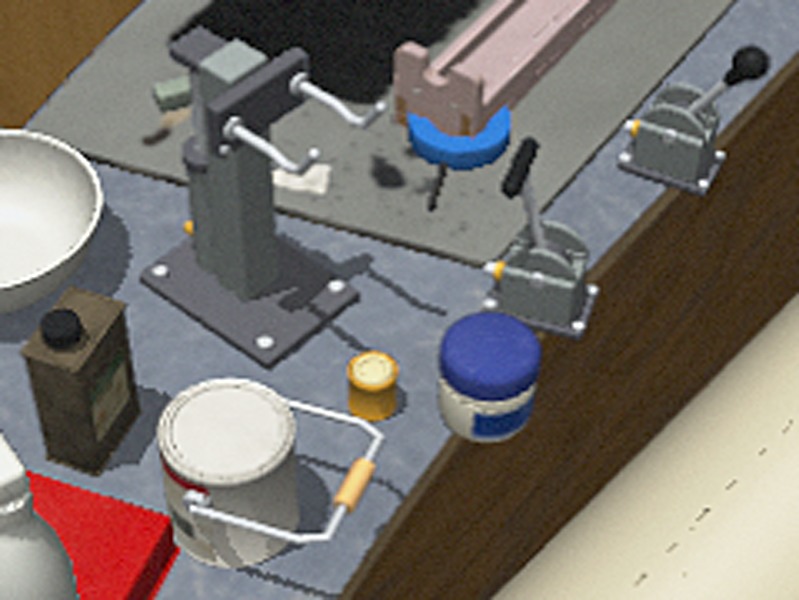

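View pics/t1.png

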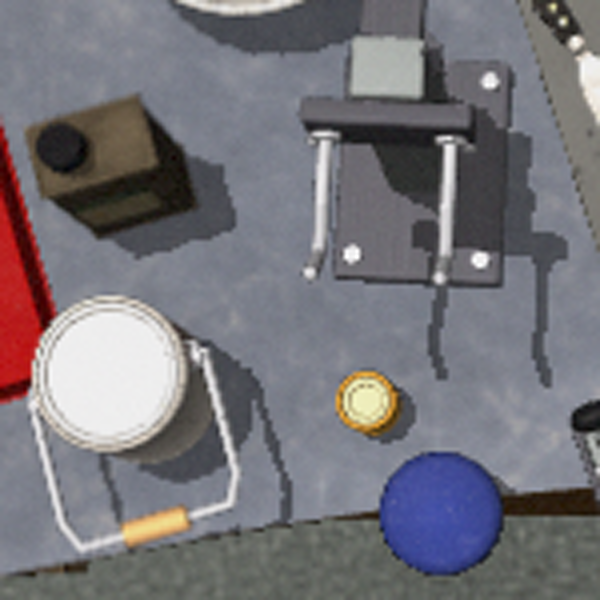

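The crops resolve what I need (s1 / t1 pixels):

| Feature | s1 | t1 |
|---|---|---|
| Tin lid | (230,420) | (112,370) |
| Grip | (354,484) | (155,526) |
| Bar ends | (326,538), (381,435) | (82,549), (235,505) |
| Prong tips | (315,153), (381,105) | (310,272), (440,278) |
| Prong roots | (232,128), (300,85) | (324,135), (450,142) |
| Ball | (750,62) | – |

The ball is at (441,250) in the full top view.

Run:
```python
from h import *
t=r.camera_info("top");s=r.camera_info("scene")
S=lambda U,V:(s,195+(U+.5)/3.33-.5,150+(V+.5)/3.1579-.5)
T=lambda U,V:(t,180+(U+.5)/4-.5,120+(V+.5)/4-.5)
for n,a,b in(("lid",S(230,420),T(112,370)),("grip",S(354,484),T(155,526)),("bar+y",S(326,538),T(82,549)),("bar-y",S(381,435),T(235,505)),
 ("tip+y",S(315,153),T(310,272)),("tip-y",S(381,105),T(440,278)),("root+y",S(232,128),T(324,135)),("root-y",S(300,85),T(450,142)),
 ("hinge+y",S(198,500),T(37,395)),("ball",S(750,62),(t,441,250)),("can lid",S(62,328),T(60,146)),("jar lid",S(374,369),T(367,400)),("blue lid",S(490,350),T(441,513)),
 ("T",S(521,167),(t,337,219)),("masttop",S(236,60),T(387,66))):
    x,e=tri(a,b);print(n,x.round(4),np.round(e,4))
st=r.read_state()
# base bolts z~.014
for p in((352,254),(481,260),(490,80)):print("bolt",atz(*T(*p),.014).round(4))
w=r.camera_info("wrist");M=R.from_quat(st["eef_rot"]).as_matrix()
print("wrist cam in tool",M.T@(np.array(w["origin"])-st["ee_pos"]),M.T@rot(w["attitude"]));print("toolaxes",M.round(3))
```

```text
lid [0.5475 0.1989 0.1163] [0.0009 0.0009]
grip [0.4556 0.1781 0.0934] [0.0001 0.0001]
bar+y [0.4432 0.2235 0.0906] [0.0003 0.0003]
bar-y [0.4679 0.1304 0.0903] [0.0006 0.0006]
tip+y [0.58   0.0612 0.2588] [0.0004 0.0004]
tip-y [ 0.5752 -0.0068  0.2594] [0.0001 0.0001]
root+y [0.6596 0.0564 0.2347] [0.0001 0.0001]
root-y [ 0.6537 -0.0121  0.2336] [0.0004 0.0004]
hinge+y [0.5351 0.2512 0.0878] [0.0026 0.0026]
ball [ 0.4429 -0.3456  0.145 ] [0.0005 0.0005]
can lid [0.6781 0.2239 0.1471] [0.001 0.001]
jar lid [0.5334 0.0539 0.0428] [0.0004 0.0004]
blue lid [0.4604 0.0067 0.0749] [0.0003 0.0003]
T [ 0.5187 -0.1085  0.1524] [0.0017 0.0017]
masttop [0.6884 0.0187 0.2616] [0.0014 0.0014]
bolt [0.6328 0.0657 0.014 ]
bolt [ 0.6265 -0.0187  0.014 ]
bolt [ 0.7475 -0.0271  0.014 ]
wrist cam in tool [ 0.07555517  0.00058256 -0.16179908] [[-2.79882966e-04  9.61322915e-01  2.75423629e-01]
 [ 9.99999904e-01  3.61746442e-04 -2.46428402e-04]
 [-3.36530788e-04  2.75423533e-01 -9.61322924e-01]]
toolaxes [[-0.971  0.24  -0.   ]
 [ 0.24   0.971 -0.001]
 [-0.    -0.001 -1.   ]]
```

Call:
arm_command(moves=[-2.5,-2.1,0,0,-2.5,-2.1,0,0,-2.5,-2.1,0,0,-2.5,-2.1,0,0,-2.5,-2.1,0,0,-2.5,-2.1,0,0,-2.5,-2.1,0,0,-2.5,-2.1,0,0,-2.5,-2.1,0,0,-2.5,-2.1,0,0,-2.5,-2.1,0,0,-2.5,-2.1,0,0], fingers=46, squeeze=20)

```text
time: 1.1
ee_pos: [0.3814, 0.2883, 0.2224]
eef_rot: [0.121, 0.993, -0.0, -0.0]
ft_force: [-0.0, 0.2, 0.3]
width: 0.0403
grip_force: 0.0
```

Call:
arm_command(moves=[-2.5,-2.2,0,0,-2.5,-2.2,0,0,-2.5,-2.2,0,0,0,0,0,6.5,0,0,0,6.5,0,0,0,6.5,0,0,0,6.5,0,0,0,6.5,0,0,0,6.5,0,0,0,6.5,0,0,0,6.5,0,0,0,6.5])

```text
time: 2.1
ee_pos: [0.4376, 0.2078, 0.2223]
eef_rot: [0.593, 0.805, -0.0, -0.0]
ft_force: [0.1, -0.4, -0.2]
width: 0.04
grip_force: 0.0
```

Call:
arm_command(moves=[0,0,0,3,0,0,0,0,0,0,0,0])

```text
time: 2.35
ee_pos: [0.4376, 0.2078, 0.2223]
eef_rot: [0.611, 0.792, -0.0, -0.0]
ft_force: [-0.2, -0.2, -1.0]
width: 0.0402
grip_force: 0.0
```

Call:
arm_command(moves=[-1.7,0.5,0,0,-1.7,0.5,0,0,0,0,3,0,0,0,3,0,0,0,3,0,0,0,2,0,0,0,2,0,0,0,1.9,0,0,0,0,0])

```text
time: 3.1
ee_pos: [0.4539, 0.1764, 0.0702]
eef_rot: [0.611, 0.792, -0.003, -0.001]
ft_force: [-1.1, -0.9, -0.8]
width: 0.04
grip_force: 0.0
```

Run:
```python
from h import *
a=r.camera("top")[175:275,150:300,::-1];b=r.camera("wrist")[:,:,::-1]
cv2.imwrite("pics/g1.png",np.vstack([cv2.resize(a,(450,300)),cv2.resize(b,(450,281))]));print(r.read_state()["ee_pos"],r.read_state()["ft_force"])
```

```text
[0.45582782 0.17728681 0.07360492] [0.29932937 0.27084045 0.53374165]
```

View pics/g1.png

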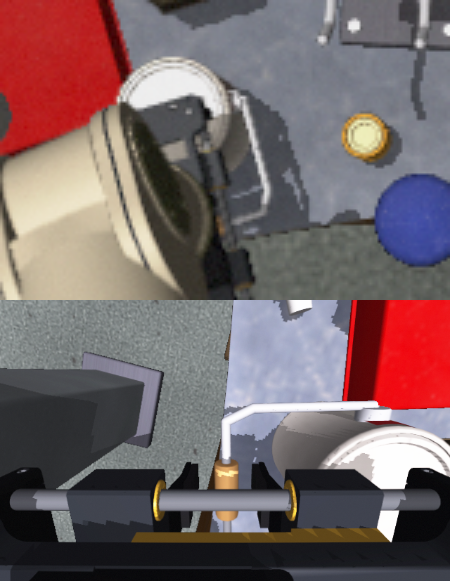

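The wrist picture shows the grip tube at (227,490), between the two fingertips and clear of the tin. I'll close on it and swing it up along the hinge arc.

Call:
arm_command(moves=[0,0,0,0,0,0,0,0,0,0,0,0,0,0,0,0,0,0,0,0], fingers=0, squeeze=20)

```text
time: 3.62
ee_pos: [0.4562, 0.1777, 0.074]
eef_rot: [0.612, 0.791, 0.0, -0.0]
ft_force: [0.5, 1.3, 0.0]
width: 0.0152
grip_force: 20.0
```

Call:
arm_command(moves=[0,0.08,-0.59,0,0,0.08,-0.59,0,0,0.15,-0.58,0,0,0.15,-0.57,0,0,0.22,-0.55,0,0,0.22,-0.55,0,0,0.29,-0.52,0,0,0.29,-0.52,0,0,0.35,-0.48,0,0,0.35,-0.48,0,0,0,0,0])

```text
time: 4.53
ee_pos: [0.4782, 0.1834, 0.1289]
eef_rot: [0.612, 0.791, 0.001, 0.0]
ft_force: [-2.6, 0.5, 2.0]
width: 0.0155
grip_force: 20.0
```

Call:
arm_command(moves=[0,0.41,-0.43,0,0,0.41,-0.43,0,0,0.46,-0.38,0,0,0.46,-0.37,0,0,0.5,-0.32,0,0,0.5,-0.31,0,0,0.53,-0.25,0,0,0.54,-0.25,0,0,0.56,-0.18,0,0,0.57,-0.18,0,0,0,0,0])

```text
time: 5.45
ee_pos: [0.5262, 0.1959, 0.1593]
eef_rot: [0.612, 0.791, 0.001, 0.0]
ft_force: [-2.0, 2.4, 6.7]
width: 0.0155
grip_force: 20.0
```

Call:
arm_command(moves=[0,0.58,-0.11,0,0,0.59,-0.11,0,0,0.59,-0.04,0,0,0.59,-0.03,0,0,0,0,0,0,0,0,0,0,0,0,0])

```text
time: 6.03
ee_pos: [0.5481, 0.2017, 0.1621]
eef_rot: [0.612, 0.791, 0.001, 0.0]
ft_force: [-0.6, 2.2, 6.2]
width: 0.0152
grip_force: 20.0
```

Run:
```python
from h import *
a=r.camera("scene")[170:340,180:400,::-1]
cv2.imwrite("pics/g2.png",cv2.resize(a,None,fx=3,fy=3,interpolation=cv2.INTER_CUBIC));print(r.read_state()["ee_pos"],r.read_state()["ft_force"])
```

```text
[0.548062   0.20162541 0.16206953] [0.0430255  1.98454113 5.37882039]
```

View pics/g2.png

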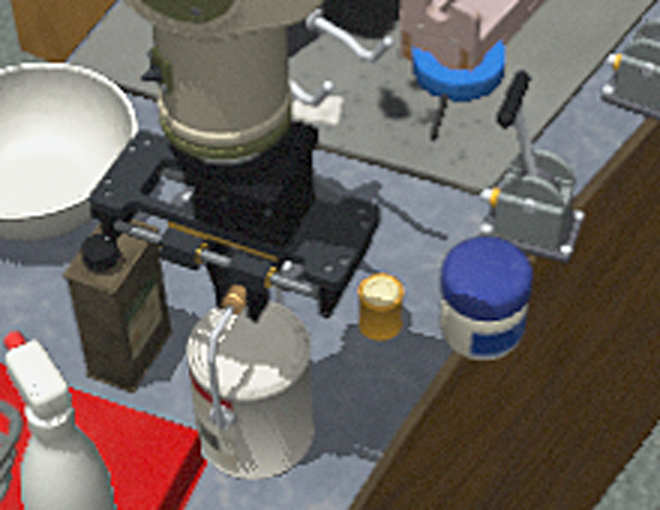

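The bail stands upright at (225,340) with the grip tube held at (236,300), and the tin is in its place. Now I'll lift it.

Call:
arm_command(moves=[0,0,-0.5,0,0,0,-1,0,0,0,-1,0,0,0,-1,0,0,0,-1,0,0,0,-1,0,0,0,-1,0,0,0,-1,0,0,0,-1,0,0,0,-1,0,0,0,-0.5,0,0,0,0,0], squeeze=35)

```text
time: 7.08
ee_pos: [0.5482, 0.2015, 0.2633]
eef_rot: [0.612, 0.791, 0.001, 0.0]
ft_force: [0.8, -0.1, -4.6]
width: 0.015
grip_force: 34.9
```

Call:
arm_command(moves=[0,0,0,1,0,0,0,2,0,0,0,2,0,0,0,2.5,0,0,0,2.5,0,0,0,2.5,0,0,0,2,0,0,0,2,0,0,0,1.5,0,0,0,0.5,0,0,0,0,0,0,0,0])

```text
time: 8.08
ee_pos: [0.5475, 0.2013, 0.2613]
eef_rot: [0.731, 0.683, -0.0, -0.0]
ft_force: [0.3, -0.2, -4.6]
width: 0.0148
grip_force: 34.9
```

Call:
arm_command(moves=[-0.4,0,0,0,-0.9,0,0,0,-1.4,0.1,0,0,-1.9,0.1,0,0,-2.1,0.1,0,0,-2.2,0.1,0,0,-2.2,0.1,0,0,-2,0.1,0,0,-1.7,0.1,0,0,-1.2,0.1,0,0,-0.8,0.1,0,0,-0.4,0,0,0])

```text
time: 9.08
ee_pos: [0.5449, 0.0274, 0.2619]
eef_rot: [0.731, 0.682, 0.0, 0.0]
ft_force: [-0.2, 0.4, -3.8]
width: 0.0148
grip_force: 34.9
```

Call:
arm_command(moves=[0,0,0,0,0,0,0,0,0,0,0,0,0,0,0,0,0,0,0,0,0,0,0,0])

```text
time: 9.58
ee_pos: [0.5449, 0.0296, 0.2617]
eef_rot: [0.731, 0.683, -0.0, -0.0]
ft_force: [-0.0, 0.3, -4.4]
width: 0.0149
grip_force: 34.9
```

Run:
```python
from h import *
a=r.camera("scene")[130:330,180:400,::-1]
cv2.imwrite("pics/g3.png",cv2.resize(a,None,fx=3,fy=3,interpolation=cv2.INTER_CUBIC));print(r.read_state()["ee_pos"],r.read_state()["ft_force"])
```

```text
[0.54495117 0.02948314 0.2616887 ] [ 0.22035466 -0.54238541 -4.29582707]
```

View pics/g3.png

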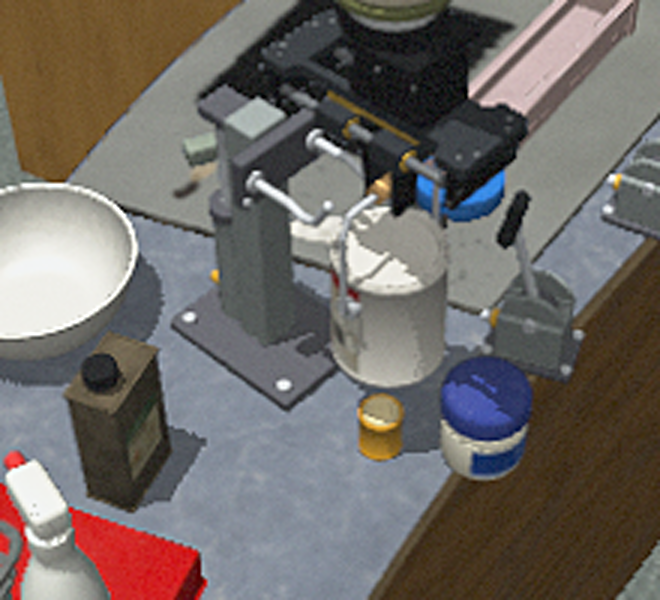

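The tin hangs upright in front of the prong tips at (327,207), with the bail's left top corner at (347,215) outside them. I'll go in along the prongs, then lower it.

Call:
arm_command(moves=[0,0.3,0,0,0,0.6,0,0,0,0.7,0,0,0,0.7,0,0,0,0.8,0,0,0,0.8,0,0,0,0.7,0,0,0,0.6,0,0,0,0.5,0,0,0,0.3,0,0,0,0,0,0,0,0,0,0])

```text
time: 10.63
ee_pos: [0.6047, 0.025, 0.2616]
eef_rot: [0.731, 0.683, -0.0, -0.0]
ft_force: [0.6, 0.7, -3.5]
width: 0.0148
grip_force: 34.9
```

Call:
arm_command(moves=[0,0,0.3,0,0,0,0.6,0,0,0,0.6,0,0,0,0.6,0,0,0,0.6,0,0,0,0.5,0,0,0,0.4,0,0,0,0.3,0,0,0,0.2,0,0,0,0.2,0,0,0,0.1,0,0,0,0,0])

```text
time: 11.63
ee_pos: [0.605, 0.025, 0.2184]
eef_rot: [0.731, 0.683, 0.0, 0.0]
ft_force: [-2.7, -0.2, 1.0]
width: 0.0154
grip_force: 34.9
```

Call:
arm_command(moves=[0,0,0,0,0,0,0,0,0,0,0,0,0,0,0,0,0,0,0,0,0,0,0,0], fingers=42)

```text
time: 12.13
ee_pos: [0.6049, 0.025, 0.2178]
eef_rot: [0.731, 0.683, 0.0, 0.0]
ft_force: [-0.1, -0.2, 0.9]
width: 0.0357
grip_force: 0.0
```

Run:
```python
from h import *
a=r.camera("scene")[130:330,200:400,::-1];b=r.camera("wrist")[:,:,::-1]
cv2.imwrite("pics/g4.png",np.hstack([cv2.resize(a,(400,400),interpolation=cv2.INTER_CUBIC),cv2.resize(b,(400,400))[:, :]]));print(r.read_state()["ee_pos"],r.read_state()["ft_force"])
```

```text
[0.60480976 0.02505357 0.21772926] [ 0.0498072   0.69419477 -0.1609231 ]
```

View pics/g4.png

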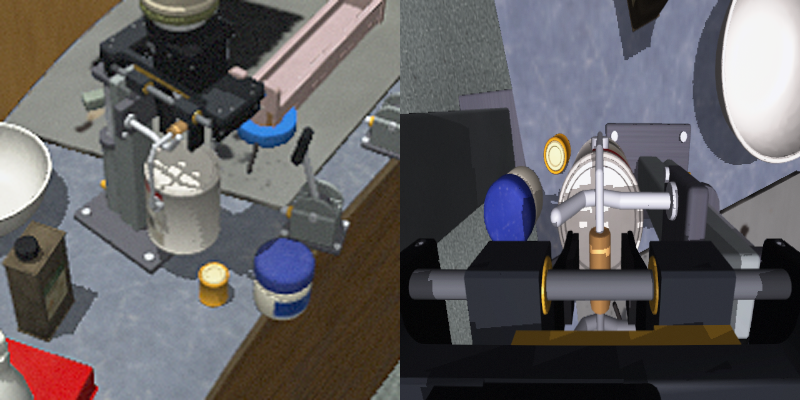

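Both pictures show the bar lying over both prongs, with the tube free between the open fingers. I'll raise the arm clear and measure the ball valve from an enlarged crop.

Call:
arm_command(moves=[0,0,-0.3,0,0,0,-0.6,0,0,0,-0.8,0,0,0,-0.8,0,0,0,-1,0,0,0,-1.5,0,0,0,-2,0,0,0,-2,0,0,0,-1,0,0,0,0,0])

```text
time: 13.07
ee_pos: [0.6058, 0.0249, 0.3207]
eef_rot: [0.731, 0.683, 0.002, 0.001]
ft_force: [0.0, 0.4, -0.3]
width: 0.0371
grip_force: 0.0
```

Run:
```python
import cv2,numpy as np
a=cv2.imread("pics/top0.png")[205:265,395:455]; b=cv2.imread("pics/scene0.png")[155:215,375:435]
f=lambda a:cv2.resize(a,(400,400),interpolation=cv2.INTER_CUBIC)
cv2.imwrite("pics/v.png",np.hstack([f(a),f(b)]))
```

```text
(no output)
```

View pics/v.png

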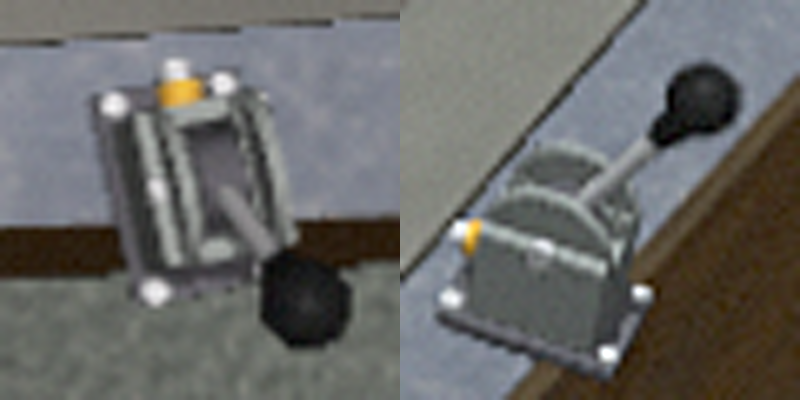

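In the top half the base bolts are at (115,105), (155,292) and (225,84), and the ball is at (306,300). In the scene half the bolts are at (52,298) and (208,354), and the ball at (303,98).

Run:
```python
from h import *
t=r.camera_info("top");s=r.camera_info("scene");k=60/400
T=lambda U,V:(t,395+(U+.5)*k-.5,205+(V+.5)*k-.5);S=lambda U,V:(s,375+(U+.5)*k-.5,155+(V+.5)*k-.5)
A,e=tri(T(115,105),S(52,298));B,f=tri(T(155,292),S(208,354));P,g=tri(T(306,300),S(303,98))
print(A,e,B,f,P,g); C=atz(*T(225,84),A[2])
d=(A-B)[:2];print("yaw long",np.degrees(np.arctan2(d[1],d[0])),np.linalg.norm(d)); d=(A-C)[:2];print("yaw y-90",np.degrees(np.arctan2(d[1],d[0]))-90,np.linalg.norm(d))
cen=(B+C)[:2]/2;d=cen-P[:2];print("cen",cen,"to ball",d,np.degrees(np.arctan2(d[1],d[0])),np.linalg.norm(d))
print(r.read_state()["joint_positions"])
```

```text
[ 0.52550494 -0.3076595   0.01003525] [0.0003419077077208013, 0.0003419077077207146] [ 0.45214907 -0.31969319  0.00972127] [0.00015173137830200843, 0.00015173137830187586] [ 0.44308562 -0.34467818  0.14572089] [0.0003987877405294413, 0.0003987877405295131]
yaw long 9.316125958115412 0.07433635413347797
yaw y-90 8.635884268407153 0.04447848892775043
cen [ 0.49216633 -0.33566345] to ball [0.04908071 0.00901472] 10.40759868447243 0.04990171806173316
[-0.54973995  0.27263176  0.55281606  1.38039838 -0.14277297  1.52367193
 -0.07582912]
```

Call:
arm_command(moves=[-1.5,-0.8,0,0,-3,-1.5,0,0,-3,-1.5,0,0,-3,-1.5,0,0,-3,-1.5,0,0,-3,-1.5,0,0,-3,-1.5,0,0,-3,-1.5,0,0,-3,-1.5,0,0,-3,-1.5,0,0,-3,-1.5,0,0,-3,-1.5,0,0], fingers=0)

```text
time: 14.07
ee_pos: [0.4073, -0.3084, 0.3169]
eef_rot: [0.731, 0.683, 0.0, -0.0]
ft_force: [-0.3, -0.2, 0.0]
width: 0.0007
grip_force: 0.0
```

Call:
arm_command(moves=[-3,-1.5,0,0,-1.8,-0.4,0,0,0,0,0,-4,0,0,0,-5,0,0,0,-4.2,0,0,0,0,0,0,0,0])

```text
time: 14.65
ee_pos: [0.3863, -0.3538, 0.3171]
eef_rot: [0.648, 0.761, -0.0, -0.0]
ft_force: [-0.9, -0.0, 0.5]
width: 0.0008
grip_force: 0.0
```

Call:
arm_command(moves=[0,0,2,0,0,0,2.5,0,0,0,2.5,0,0,0,2.5,0,0,0,2.5,0,0,0,2.5,0,0,0,2,0,0,0,1.2,0,0,0,0.5,0,0,0,0,0])

```text
time: 15.48
ee_pos: [0.3861, -0.3537, 0.1351]
eef_rot: [0.648, 0.762, -0.0, -0.001]
ft_force: [1.0, -0.1, 0.6]
width: 0.0004
grip_force: 0.0
```

Call:
arm_command(moves=[0,0.5,0,0,0,1,0,0,0,1,0,0,0,1,0,0,0,1,0,0,0,1,0,0,0,0.8,0,0,0,0.7,0,0])

```text
time: 16.15
ee_pos: [0.4565, -0.3426, 0.1358]
eef_rot: [0.647, 0.762, -0.0, -0.0]
ft_force: [-7.1, -0.4, 9.7]
width: 0.0007
grip_force: 4.8
```

Call:
arm_command(moves=[0,0.6,0,0,0,0.6,0,0,0,0.6,0,0,0,0.6,0,0,0,0.5,0,0,0,0.4,0,0,0,0,0,0])

```text
time: 16.73
ee_pos: [0.4893, -0.3365, 0.1353]
eef_rot: [0.647, 0.763, 0.0, -0.0]
ft_force: [0.2, 0.4, -0.5]
width: 0.0007
grip_force: 0.0
```

Call:
arm_command(moves=[0,-1,0,0,0,-2,0,0,0,-2,0,0,0,-2,0,0,0,-1,0,0,0,0,-2,0,0,0,-4,0,0,0,-4,0,0,0,-4,0,0,0,-3,0,0,0,0,0])

```text
time: 17.65
ee_pos: [0.4103, -0.352, 0.3117]
eef_rot: [0.648, 0.762, 0.001, 0.004]
ft_force: [0.7, -0.7, -0.8]
width: 0.0001
grip_force: 0.0
```

Run:
```python
from h import *
S=r.camera("scene")[:,:,::-1];T=r.camera("top")[:,:,::-1];f=lambda a:cv2.resize(a,(400,400),interpolation=cv2.INTER_CUBIC)
cv2.imwrite("pics/fin.png",np.hstack([f(S[130:330,240:440]),f(T[135:275,190:470])]))
s,t=r.camera_info("scene"),r.camera_info("top")
for a in(-.4,.28,.35,.45):
    p=np.array([.4835+.105*np.sin(a)*.987,-.338+.105*np.sin(a)*.161,.055+.105*np.cos(a)])
    u=proj(s,p);v=proj(t,p);print(a,(u-[240,130])*2,(v-[190,135])*[400/280,400/140]+[400,0])
print("seat",(proj(s,[.605,.025,.236])-[240,130])*2,(proj(t,[.605,.025,.236])-[190,135])*[400/280,400/140]+[400,0])
```

```text
-0.4 [360.37399374  75.24184682] [758.8018171  327.47555796]
0.28 [313.8131846   57.41639032] [750.05556085 241.82162287]
0.35 [308.97746035  57.15372194] [748.78562259 233.63398797]
0.45 [302.24567853  57.3096315 ] [746.90444549 222.50810033]
seat [101.25474316 124.54487858] [521.88244665 121.69590948]
```

View pics/fin.png

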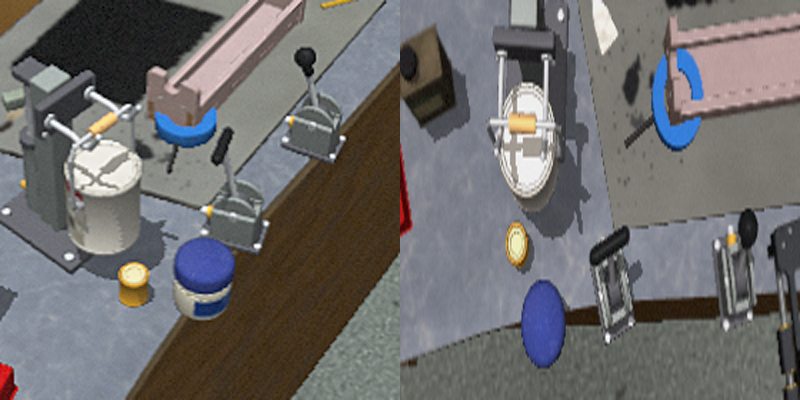

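The tin hangs over both prongs, with its grip at (102,124) against a predicted seat of (101,125). The ball is at (306,57) and (748,230), so the lever angle is about 0.77 and it sits in the notch. The arm is clear of everything.

```bash
python3 -c "
from h import *
print(r.close_job())"
```

```text
the job is handed in; nothing more can be done
None
```

The tin hangs upright by its bail over both prongs, the ball-topped lever sits in its float notch at about 0.77 rad, and I handed the job in at about 18 s; no verdict came back.

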